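# Close the stained-glass jig and hold its cam lever at full lift

### The job

The stained-glass panel already lies in the bed of the blue jig: swing the jig's yellow frame fully shut over it, then turn the red-knobbed cam lever up until it stands straight upright, where the cam lifts the bed highest and presses the panel up against the frame's rubber pads. The lever is sprung and falls back if let go, so finish with the fingers still holding it upright and still, with the frame lying shut on the panel. Leave the solder spool, the brass tip cleaner and the flux bottle where they are.

Things in the scene. Friction and masses are not known exactly. Their poses are not given: they have to be found in the camera images.
- jig: Fixed, level clamping jig: aluminium base plate 170 (x) x 160 (y) x 14 mm under a blue housing 150 x 140 mm whose walls reach 50 mm above the table. Origin: centre of the underside. z up; x points from the frame's free end to its hinge (roughly away from the robot), y left; the cam lever is on the -y side. Turned up to 0.45 rad.
- hinge (a joint): Angle of the yellow frame, rad: 0 shut, 1.57 upright, stop at 2.0 (leaning to the jig's +x). Starts near upright. Hinge line parallel to the jig's y at x = +82, z = 55 mm in the jig's frame. Damped, slight friction: near upright it stays put; below about 1.1 it sinks shut by its weight in 2 to 6 s, or can be pushed shut (2 to 4 N at its outer end).
- frame: Yellow clamping frame, 0.4 kg, 10 mm thick, with a window. Origin on the hinge line, mid-thickness, mid-width; axes as the jig's when shut; outer (upper) face at z +5 mm. Reaches 167 mm along its -x, 144 mm wide, solid from 127 mm on; a black tab 44 mm wide goes on to 188 mm. Shut, its top is 60 mm above the table. On the raised panel it reads about 0.03 rad, still shut.
- frame_tip (a point): End of the frame's black tab, mid-width and mid-thickness, 188 mm from the hinge line.
- cam (a joint): Angle of the cam lever, rad. 0: at rest, lever pointing to the jig's -x and 0.37 rad (21 deg) above level; grows as the knob swings up and over towards +x; at 1.2 the lever is straight up and the bed highest (10 mm); beyond, the lift falls again; stop at 1.9. A return spring (about 2 N at the knob at rest, 3 N upright) always drives it back to 0.
- lever_axis (a point): Point on the lever's turning axis in the plane in which the lever swings: at x = +30, y = -140, z = 42 mm in the jig's frame. The axis is parallel to the jig's y.
- lever: Cam lever: 10 mm round steel rod ending in a red cylindrical knob, 28 mm diameter, 26 mm long along the jig's y, knob centre 110 mm from the axis. Origin on the axis, at lever_axis. The knob can be pinched from above on its two flat ends (26 mm apart, along the jig's y) and then turns between the fingers as the lever swings.
- knob_center (a point): Centre of the red knob. At rest 81 mm above the table, upright 152 mm.
- bed (a joint): Lift of the bed inside the housing, m: 0 = down, 0.010 = highest, driven by the cam only.
- bed_seat (a point): Centre of the bed's flat seat on which the panel lies; 33 mm above the table when the bed is down.
- panel: Loose stained-glass panel with a dark metal rim, 100 x 80 x 6 mm, 0.14 kg, lying in the bed's shallow recess under the frame's window. Origin: centre of its underside. It need not be handled.
- spool: White solder spool, 68 mm diameter, 44 mm high, standing on the bench to the left. Origin: centre of its underside. Leave alone.
- cleaner: Round brass tip-cleaner bowl, 72 mm diameter, 62 mm high, on the bench to the right. Origin: centre of its underside. Leave alone.
- flux: White flux bottle with red cap, 48 mm diameter, 100 mm high, standing on the bench to the left. Origin: centre of its underside. Leave alone.
Mind the look-alikes: they are no part of the job. Of the things that look like the panel, the smaller one is meant.

How it is judged:
By the outcome, as a careful person would: the job done as asked, in the order asked, and still so for the second after the job is handed in, while the arm keeps its last pose, push and grip.
It also fails if it takes over 54 s, if anything falls off the work surface, if the arm or the gripper's body presses on something with over 40 N, if the wrist force passes 120 N, or if a joint passes its speed limit or range.

### The arm

A 6-joint arm with a two-finger parallel gripper is mounted at the origin on the work surface. World frame = base frame: x ahead of the robot, y to its left, z up, the work surface at z = 0. Lengths are in m, angles in degrees, forces in N, time in s.
With the tool pointing down it reaches from about 0.375 to 0.9 m from the base axis. Payload 3.1 kg.
Tool frame: the origin (TCP) lies on the centre line of the jaws, within the pads' length; the fingertips stand 25 mm ahead of it and the grasp point (between the pads) lies 6 mm ahead of it; z points along the fingers, y is the line along which they close (so a half turn about z gives the same grasp; the last joint's range is limited). The gripper opens to 87 mm and grips with 3 to 60 N. Pads are 19 mm wide; open, the fingers measure 117 mm over their backs; the gripper's body (75 mm by 190 mm) begins 51 mm behind the grasp point.
Start: joints at [63.512, 30.224, 82.088, -0, 67.689, -10.227], TCP at [0.175, 0.6, 0.248] pointing down, gripper open.
Joint ranges: [-176.69, 176.69], [-43.24, 126.21], [12.49, 139.97], [-82, 262], [0, 151.66], [-163.58, 163.58]. Speed limits (degrees/s): [159.86, 159.86, 180, 180, 180, 180].

### API

Orientations are given as a 3x3 rotation matrix whose columns are the frame's x, y, z axes.
In Python, from rig import bot, cams, models gives the robot as it stands. The module is installed in compiled form; this text tells all that it offers.
- The arm moves only by the shell command python3 -m handwheel 'ROWS' [OPENING]. ROWS is JSON, a list of rows, each a list of 6 numbers: the shift along the world's x, y, z each as a share of 1 m, from -1 to 1, then the turn, a rotation vector about the world's x, y, z each as a share of 2 rad, from -1 to 1. In form: [[dx, dy, dz, wx, wy, wz], ...]. A call has exactly 8 rows; each row is the pose to reach, as a shift and turn from the pose commanded when the call began; what a row does not reach only later rows make up. A row lasts 1/12 s, in which the tool goes at most 41.7 mm and 7.16 degrees, less where a joint would pass 70% of its speed; a pose out of reach is approached as far as the arm can. A call with a number of a shift or a turn outside -1 to 1 is refused whole. A call with a gripper value outside its range is refused whole. OPENING is the opening, from -1 (shut) to 1 (fully open), so that 0 is half open, set as the call begins (- or left out, the last holds). The fingers move at their own pace and stop on an object; the grip force is fixed at half the most. Time passes only in rows, so rows that repeat a pose let the fingers close, or fill a call up. It gives the time, the measured TCP pose, the force, the opening and the grip force at its end, in the units of the state.
- bot.read_state(): the state, without advancing time (a new reading comes with each control period).
- cams.capture(name): name is "scene" or "top" or "wrist"; returns (picture, depth): 480x640x3 uint8, blue, green, red; 480x640 float32, m along the optical axis (not along the pixel's ray), 0 where there is no reading.
- cams.calibration(name): a dict with "mtx" (3x3 intrinsics, pixels), "R" (3x3) and "t" (3): a world point X has camera coordinates R X + t; the wrist camera has in their place "tool_from_camera" (4x4, takes a point from camera to tool coordinates, whose origin is the TCP and whose axes are the flange's). Camera axes: x right, y down, z forward; pixel columns grow to the right and rows downward; lengths in m; the calibration is good to about 2 mm. A picture is of the moment at which its call begins: read the wrist's pose just before it. calibration takes no time and is no camera call.
- bot.hand_in(): hands the job in; it is judged then, once.
Trained networks look in the newest picture that a camera, given by its name, has taken for a name from the list of things; names that differ only in an ending like _2 or _b are one class to them, and where a whole thing is asked for, a point or a joint stands for the part that bears it (a point fixed in the world has none). Each returns a list of dicts, best first, with "conf" (0 to 1); they miss things now and then, are a little off and sometimes report something else, mostly with a low value. They report only what shows in the picture. A call takes as long as a camera call. They do not tell look-alikes from the thing itself.
- models.spot_in(query, camera): "position" ([column, row] in pixels, amid what is visible of it).
- models.tip_of(query, camera): "position" ([column, row] in pixels: a listed point, or the origin of a listed thing).
The state is a dict: "time_s": time; "joint_positions": joint angles; "qvel": joint speeds; "tau": joint torques, N m; "position": TCP position; "tcp_rot": TCP orientation; "force": force on the tool from outside, world axes, zero at the start; "moment": the same for the moment, N m; "opening": opening from 0.0 (shut) to 1.0 (fully open); "grasp_force": force on a finger pad.
Only numpy, scipy, OpenCV 4.12 (cv2) and the standard library are available. Lean on these libraries where they do the work, as an engineer would, in place of code of your own. Each camera call takes 0.05 s, during which the arm holds its last target. There are 200 camera calls.

## Working session

There is one attempt and no reset: what is moved stays moved. The work goes in short steps, Python scripts to look and compute and a shell command to move; the robot and the scene stay as the last step left them, time stands still between calls to the robot, and variables do not carry over. Pictures are saved under pics/ and viewed, at most 10 in all, crops included, and the job is handed in when it is done.

```bash
mkdir -p pics
cat > h.py <<'E'
import numpy as np, cv2
from rig import bot,cams,models
def px2w(name,uv,d):
    c=cams.calibration(name);K=np.array(c["mtx"])
    p=np.linalg.inv(K)@np.array([uv[0],uv[1],1.])*d
    return np.array(c["R"]).T@(p-np.array(c["t"]))
def dep(D,uv,r=3):
    u,v=int(round(uv[0])),int(round(uv[1]));w=D[max(0,v-r):v+r+1,max(0,u-r):u+r+1];w=w[w>0]
    return float(np.median(w)) if w.size else 0
E
python3 - <<'E'
from h import *
ims=[]
for n in("scene","top"):
    I,D=cams.capture(n);np.save(f"{n}.npy",D);cv2.imwrite(f"pics/{n}1.png",I)
    for q in("knob_center","lever_axis","frame_tip","bed_seat","jig","frame","panel","lever","spool","cleaner","flux"):
        for r in models.tip_of(q,n)[:3]:
            d=dep(D,r["position"]);print(n,q,np.round(r["position"]),round(r["conf"],2),px2w(n,r["position"],d).round(3))
print(bot.read_state())
E
```

```text
scene knob_center [267. 252.] 0.63 [ 0.569 -0.135  0.094]
scene lever_axis [310. 278.] 0.86 [ 0.653 -0.093  0.053]
scene frame_tip [352. 169.] 0.61 [0.619 0.048 0.241]
scene frame_tip [313. 281.] 0.17 [ 0.66  -0.092  0.05 ]
scene bed_seat [325. 238.] 0.62 [0.576 0.013 0.04 ]
scene jig [326. 247.] 0.75 [ 0.598 -0.004  0.04 ]
scene frame [360. 240.] 0.55 [0.65  0.051 0.067]
scene panel [433. 286.] 0.9 [0.812 0.113 0.01 ]
scene panel [329. 236.] 0.59 [0.578 0.023 0.041]
scene lever [312. 281.] 0.71 [ 0.659 -0.093  0.051]
scene spool [406. 167.] 0.88 [0.498 0.37  0.011]
scene cleaner [168. 367.] 0.95 [ 0.641 -0.409  0.048]
scene cleaner [329. 236.] 0.32 [0.578 0.023 0.041]
scene flux [481. 197.] 0.74 [0.711 0.412 0.019]
scene flux [360. 242.] 0.7 [0.65  0.05  0.061]
top knob_center [359. 253.] 0.67 [ 0.558 -0.129  0.094]
top lever_axis [347. 218.] 0.72 [ 0.669 -0.103  0.002]
top frame_tip [292. 216.] 0.63 [0.625 0.047 0.24 ]
top bed_seat [300. 250.] 0.61 [0.571 0.029 0.04 ]
top bed_seat [174. 282.] 0.32 [0.478 0.369 0.046]
top jig [304. 248.] 0.74 [0.577 0.019 0.041]
top frame [287. 225.
[... 599 characters left out ...]
  7.97195154e-06,
        6.76910842e+01, -1.02275100e+01]), 'qvel': array([ 0.05978106,  0.03039403, -0.04926078,  0.0484652 , -0.10847911,
        0.02365592]), 'tau': array([ 5.74487567e-04, -4.40020859e+01, -1.76984864e+01,  6.34001149e-02,
        5.04461001e-02, -4.39758992e-06]), 'position': array([0.17495304, 0.59999497, 0.24755767]), 'tcp_rot': array([[-9.60005925e-01,  2.79979685e-01, -5.61156215e-06],
       [ 2.79979685e-01,  9.60005925e-01, -1.09730731e-05],
       [ 2.31489536e-06, -1.21053386e-05, -1.00000000e+00]]), 'force': array([-0.35003807, -0.12721197, -0.81068625]), 'moment': array([0.04325   , 0.03059204, 0.01058909]), 'grasp_force': 0.0, 'opening': 1.0023421181501075}
```

View pictures.

View pics/scene1.png

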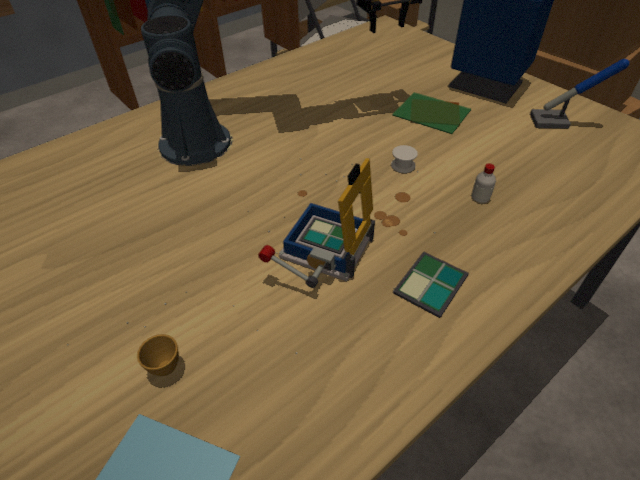

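View pics/top1.png

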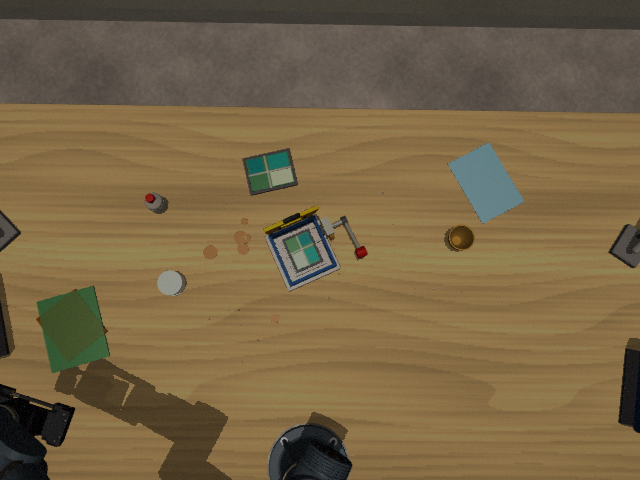

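Run:
```python
from h import *
for n in("scene","top"):
    I=cv2.imread(f"pics/{n}1.png");D=np.load(f"{n}.npy");H=cv2.cvtColor(I,cv2.COLOR_BGR2HSV)
    c=cams.calibration(n);K=np.array(c["mtx"]);R=np.array(c["R"]);t=np.array(c["t"])
    v,u=np.mgrid[:480,:640];P=np.stack([u,v,np.ones_like(u)],-1)@np.linalg.inv(K).T*D[...,None];W=(P-t)@R
    def sel(h0,h1,s,vv,z0,z1):
        m=(D>0)&(H[...,1]>s)&(H[...,2]>vv)&(H[...,0]>=h0)&(H[...,0]<=h1)&(W[...,2]>z0)&(W[...,2]<z1)
        m&=(abs(W[...,0]-.62)<.2)&(abs(W[...,1])<.25);return W[m]
    y=sel(20,35,100,80,.1,.4)
    if len(y):
        # plane fit
        ctr=np.median(y,0);_,_,V=np.linalg.svd(y-ctr);print(n,"yellow",len(y),ctr.round(3),"normal",V[2].round(3),y.min(0).round(3),y.max(0).round(3))
    r=np.r_[sel(0,6,140,60,.05,.12),sel(174,179,140,60,.05,.12)]
    if len(r):print("red",len(r),np.median(r,0).round(3),np.percentile(r,3,0).round(3),np.percentile(r,97,0).round(3))
    b=sel(95,130,100,50,.046,.056)
    if len(b):
        q=cv2.minAreaRect(b[:,:2].astype(np.float32)*1000);print("blue",len(b),q)
```

```text
scene yellow 263 [0.639 0.024 0.218] normal [0.898 0.423 0.122] [ 0.592 -0.017  0.1  ] [0.669 0.122 0.224]
red 161 [ 0.567 -0.137  0.092] [ 0.555 -0.148  0.075] [ 0.577 -0.121  0.098]
blue 300 ((563.855712890625, 20.195266723632812), (137.989013671875, 140.1671142578125), 25.3228702545166)
top yellow 170 [0.617 0.067 0.222] normal [-0.91  -0.406  0.081] [ 0.592 -0.017  0.185] [0.657 0.114 0.24 ]
red 92 [ 0.56  -0.134  0.094] [ 0.548 -0.147  0.087] [ 0.574 -0.122  0.099]
blue 347 ((567.4202270507812, 22.108169555664062), (147.10446166992188, 137.90797424316406), 24.833988189697266)
```

Scene and top agree. The jig centre is about (0.567, 0.021) and its yaw is about 24.8°.
- **Panel:** there are two candidates, a large one loose on the bench (scene 432,283; top 270,172) and a smaller one in the jig bed (scene 325,235; top 303,250). The smaller one is meant, and it needs no handling.
- **Frame:** its upright tab is at scene (353,173).
- **Knob:** scene (267,253), which is about (0.560, -0.136).

I'll go behind the frame with the fingers shut.

```bash
python3 -m handwheel '[[0.027,-0.027,0.02,0,0,0.045],[0.055,-0.055,0.03,0,0,0.09],[0.082,-0.082,0.04,0,0,0.135],[0.11,-0.11,0.05,0,0,0.18],[0.137,-0.137,0.06,0,0,0.225],[0.165,-0.165,0.06,0,0,0.27],[0.192,-0.192,0.06,0,0,0.315],[0.22,-0.22,0.06,0,0,0.359]]' -1
python3 -m handwheel '[[0.027,-0.027,0,0,0,0],[0.055,-0.055,0,0,0,0],[0.082,-0.082,0,0,0,0],[0.11,-0.11,0,0,0,0],[0.137,-0.137,0,0,0,0],[0.165,-0.165,0,0,0,0],[0.192,-0.192,0,0,0,0],[0.22,-0.22,0,0,0,0]]'
python3 -m handwheel '[[0.025,-0.025,0,0,0,0],[0.05,-0.05,0,0,0,0],[0.075,-0.08,0,0,0,0],[0.075,-0.08,-0.02,0,0,0],[0.075,-0.08,-0.04,0,0,0],[0.075,-0.08,-0.06,0,0,0],[0.075,-0.08,-0.07,0,0,0],[0.075,-0.08,-0.07,0,0,0]]'
```

```text
time_s: 1.87
position: [0.396, 0.3787, 0.3081]
tcp_rot: [[-0.905, -0.425, 0.001], [-0.425, 0.905, 0.001], [-0.001, 0.0, -1.0]]
force: [1.3, -0.0, 0.0]
opening: 0.482
grasp_force: 0.0
time_s: 2.53
position: [0.6159, 0.1585, 0.3076]
tcp_rot: [[-0.907, -0.421, -0.0], [-0.421, 0.907, 0.0], [-0.0, 0.0, -1.0]]
force: [-0.8, 0.5, -0.5]
opening: 0.004
grasp_force: 0.0
time_s: 3.2
position: [0.6882, 0.08, 0.2342]
tcp_rot: [[-0.907, -0.421, -0.006], [-0.421, 0.907, 0.0], [0.006, 0.003, -1.0]]
force: [-0.7, 0.1, 0.2]
opening: 0.006
grasp_force: 0.0
```

Run:
```python
from h import *
I,D=cams.capture("scene");cv2.imwrite("pics/s2.png",cv2.resize(I[100:340,200:520],(800,600)))
s=bot.read_state();print(s["time_s"],s["position"],s["tcp_rot"],s["force"])
```

```text
3.25 [0.68922498 0.0801061  0.23623984] [[-9.07149367e-01 -4.20797786e-01 -3.04125355e-03]
 [-4.20800081e-01  9.07153392e-01  1.27619580e-04]
 [ 2.70518144e-03  1.39552976e-03 -9.99995367e-01]] [ 0.88081054 -0.81593558 -0.58829145]
```

View pics/s2.png

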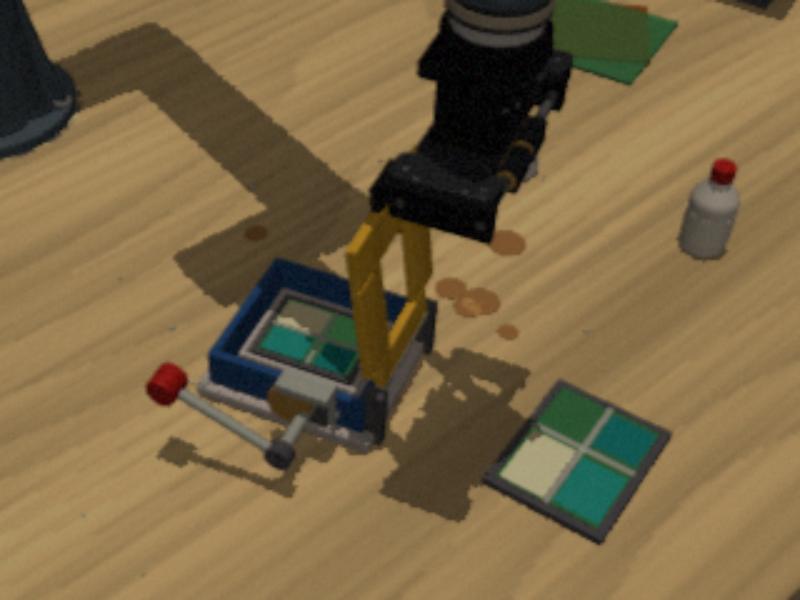

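The gripper is behind the upright frame (crop: frame 390,290; knob 165,385). Now I'll push along jig -x and lower slightly.

```bash
python3 -m handwheel '[[-0.01,-0.005,0,0,0,0],[-0.02,-0.0095,0,0,0,0],[-0.03,-0.014,0,0,0,0],[-0.04,-0.0185,0,0,0,0],[-0.05,-0.023,-0.002,0,0,0],[-0.06,-0.028,-0.005,0,0,0],[-0.07,-0.0325,-0.008,0,0,0],[-0.08,-0.037,-0.011,0,0,0]]'
python3 -m handwheel '[[-0.01,-0.005,-0.003,0,0,0],[-0.02,-0.0095,-0.006,0,0,0],[-0.03,-0.014,-0.01,0,0,0],[-0.04,-0.0185,-0.015,0,0,0],[-0.05,-0.023,-0.02,0,0,0],[-0.06,-0.028,-0.026,0,0,0],[-0.07,-0.0325,-0.034,0,0,0],[-0.08,-0.037,-0.042,0,0,0]]'
python3 - <<'E'
from h import *
I,D=cams.capture("scene");cv2.imwrite("pics/s3.png",cv2.resize(I[100:340,200:520],(800,600)))
E
```

```text
time_s: 3.92
position: [0.6117, 0.0431, 0.2293]
tcp_rot: [[-0.907, -0.421, 0.007], [-0.421, 0.907, -0.0], [-0.006, -0.003, -1.0]]
force: [1.7, 0.2, 0.4]
opening: 0.006
grasp_force: 0.6
time_s: 4.58
position: [0.5314, 0.0058, 0.1865]
tcp_rot: [[-0.907, -0.421, 0.005], [-0.421, 0.907, -0.001], [-0.004, -0.003, -1.0]]
force: [-0.1, 0.3, -0.8]
opening: 0.011
grasp_force: 0.0
```

View pics/s3.png

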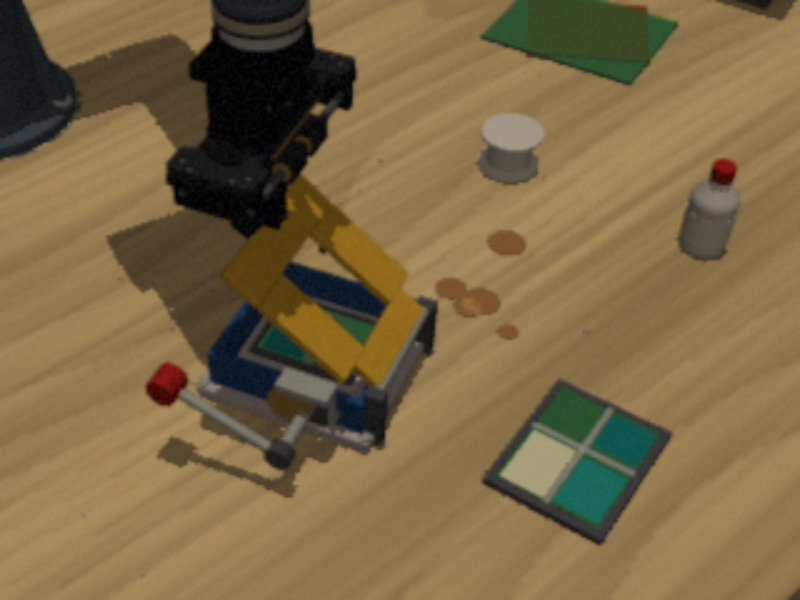

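The frame is tilted to about 45° and sinking. I'll follow it down on the solid end bar and press lightly.

```bash
python3 -m handwheel '[[-0.004,-0.002,-0.008,0,0,0],[-0.008,-0.004,-0.016,0,0,0],[-0.012,-0.006,-0.025,0,0,0],[-0.016,-0.008,-0.034,0,0,0],[-0.02,-0.01,-0.044,0,0,0],[-0.023,-0.012,-0.054,0,0,0],[-0.023,-0.012,-0.063,0,0,0],[-0.023,-0.012,-0.072,0,0,0]]'
python3 -m handwheel '[[0,0,-0.005,0,0,0],[0,0,-0.01,0,0,0],[0,0,-0.015,0,0,0],[0,0,-0.02,0,0,0],[0,0,-0.024,0,0,0],[0,0,-0.027,0,0,0],[0,0,-0.029,0,0,0],[0,0,-0.029,0,0,0]]'
```

```text
time_s: 5.3
position: [0.5077, -0.0061, 0.1121]
tcp_rot: [[-0.907, -0.421, 0.001], [-0.421, 0.907, -0.0], [-0.001, -0.001, -1.0]]
force: [0.4, 0.0, 1.0]
opening: 0.002
grasp_force: 0.0
time_s: 5.97
position: [0.507, -0.006, 0.0857]
tcp_rot: [[-0.907, -0.421, 0.001], [-0.421, 0.907, -0.0], [-0.001, -0.001, -1.0]]
force: [-3.4, -0.0, 18.1]
opening: 0.005
grasp_force: 9.4
```

Frame is shut with firm contact. I'll lift off, part-open and hover over the knob.

```bash
python3 -m handwheel '[[0,0,0.025,0,0,0],[0,0,0.055,0,0,0],[0.01,-0.02,0.08,0,0,0],[0.02,-0.05,0.08,0,0,0],[0.035,-0.085,0.08,0,0,0],[0.053,-0.13,0.08,0,0,0],[0.053,-0.13,0.08,0,0,0],[0.053,-0.13,0.08,0,0,0]]' 0.3
python3 - <<'E'
from h import *
s=bot.read_state();I,D=cams.capture("wrist");c=cams.calibration("wrist");T=np.array(c["tool_from_camera"]);K=np.array(c["mtx"])
cv2.imwrite("pics/w1.png",I)
R=np.array(s["tcp_rot"]);p=np.array(s["position"]);print(p)
def tw(uv,d): 
    q=np.linalg.inv(K)@np.array([*uv,1.])*d;return R@(T[:3,:3]@q+T[:3,3])+p
for q in("knob_center","lever_axis","frame_tip"):
    for r in models.tip_of(q,"wrist")[:2]:
        print(q,r["position"],r["conf"],tw(r["position"],dep(D,r["position"])).round(4))
H=cv2.cvtColor(I,cv2.COLOR_BGR2HSV);m=((H[...,0]<6)|(H[...,0]>174))&(H[...,1]>140)&(H[...,2]>60)&(D>0)
v,u=np.nonzero(m);W=np.array([tw((a,b),D[b,a]) for a,b in zip(u,v)])
W=W[np.linalg.norm(W[:,:2]-[.56,-.136],axis=1)<.04]
e=np.array([[.907,.421],[-.421,.907]]);J=(W[:,:2]-[.56,-.1355])@e.T
print(len(W),"knob rel jig axes",np.percentile(J,[2,50,98],0).round(4),np.percentile(W[:,2],[2,50,98]).round(4))
I,D=cams.capture("scene");cv2.imwrite("pics/s4.png",np.vstack([cv2.resize(I[100:340,200:520],(400,300)),]))
E
python3 -c "
import cv2,numpy as np
a=cv2.resize(cv2.imread('pics/w1.png'),(400,300));b=cv2.imread('pics/s4.png');cv2.imwrite('pics/c4.png',np.hstack([a,b]))"
```

```text
time_s: 6.63
position: [0.5615, -0.1391, 0.1638]
tcp_rot: [[-0.909, -0.417, 0.003], [-0.417, 0.909, -0.002], [-0.002, -0.003, -1.0]]
force: [-0.7, 0.2, 0.7]
opening: 0.523
grasp_force: 0.0
[ 0.56149197 -0.1391496   0.16375385]
knob_center [320.7, 265.6] 0.72 [ 0.5583 -0.1354  0.0937]
knob_center [564.3, 197.3] 0.38 [ 0.4727 -0.0198  0.0568]
lever_axis [318.5, 390.5] 0.66 [ 0.5392 -0.1474  0.2342]
frame_tip [561.5, 195.4] 0.8 [4.662e-01 1.190e-02 2.000e-04]
2390 knob rel jig axes [[-0.0108 -0.0098]
 [-0.0016  0.002 ]
 [ 0.0128  0.0139]] [0.0809 0.0927 0.0953]
```

View pics/c4.png

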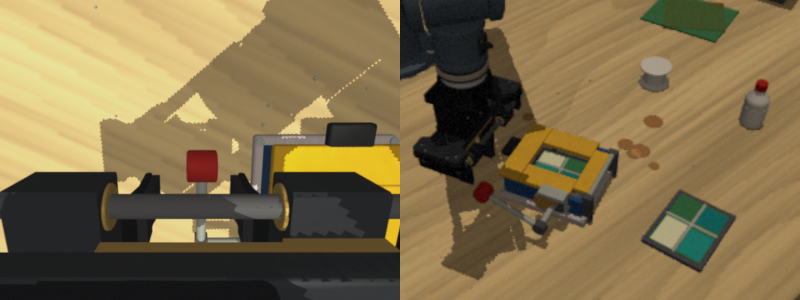

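The frame is shut (right half, 560,155) and the knob (left half, 202,165) is nearly centred between the fingers. Descend and pinch.

```bash
python3 -m handwheel '[[-0.001,0.002,-0.01,0,0,0],[-0.001,0.002,-0.025,0,0,0],[-0.001,0.002,-0.04,0,0,0],[-0.001,0.002,-0.055,0,0,0],[-0.001,0.002,-0.07,0,0,0],[-0.001,0.002,-0.077,0,0,0],[-0.001,0.002,-0.077,0,0,0],[-0.001,0.002,-0.077,0,0,0]]'
python3 -m handwheel '[[0,0,0,0,0,0],[0,0,0,0,0,0],[0,0,0,0,0,0],[0,0,0,0,0,0],[0,0,0,0,0,0],[0,0,0,0,0,0],[0,0,0,0,0,0],[0,0,0,0,0,0]]' -1
```

```text
time_s: 7.55
position: [0.5586, -0.1333, 0.0861]
tcp_rot: [[-0.907, -0.421, -0.001], [-0.421, 0.907, 0.001], [0.001, 0.001, -1.0]]
force: [0.4, -0.2, 0.6]
opening: 0.649
grasp_force: 0.0
time_s: 8.22
position: [0.5591, -0.1342, 0.0868]
tcp_rot: [[-0.907, -0.421, 0.0], [-0.421, 0.907, -0.0], [-0.0, -0.0, -1.0]]
force: [0.4, -0.5, 1.7]
opening: 0.294
grasp_force: 30.0
```

```bash
python3 -m handwheel '[[0.003,0.0014,0.0076,0,0,0],[0.0064,0.003,0.0149,0,0,0],[0.0104,0.0048,0.0219,0,0,0],[0.0149,0.0069,0.0285,0,0,0],[0.0198,0.0092,0.0348,0,0,0],[0.025,0.0116,0.0407,0,0,0],[0.0307,0.0142,0.046,0,0,0],[0.0367,0.017,0.051,0,0,0]]'
```

```text
time_s: 8.88
position: [0.5937, -0.118, 0.138]
tcp_rot: [[-0.907, -0.422, -0.006], [-0.422, 0.907, -0.002], [0.006, 0.0, -1.0]]
force: [-4.8, -7.1, -4.6]
opening: 0.296
grasp_force: 30.0
```

```bash
python3 -m handwheel '[[0.0063,0.0029,0.0044,0,0,0],[0.0129,0.006,0.0082,0,0,0],[0.0198,0.0092,0.0115,0,0,0],[0.0268,0.0125,0.0143,0,0,0],[0.034,0.0158,0.0164,0,0,0],[0.0414,0.0192,0.018,0,0,0],[0.0488,0.0226,0.0189,0,0,0],[0.0563,0.0261,0.0192,0,0,0]]'
python3 -m handwheel '[[0,0,0,0,0,0],[0,0,0,0,0,0],[0,0,0,0,0,0],[0,0,0,0,0,0],[0,0,0,0,0,0],[0,0,0,0,0,0],[0,0,0,0,0,0],[0,0,0,0,0,0]]'
python3 - <<'E'
from h import *
J=np.array([[.907,.421],[-.421,.907]])
s=bot.read_state();p=np.array(s["position"]);print(p,s["force"],"rel axis in jig",J@(p[:2]-[.6527,-.0935]))
out=[]
for n in("scene","top"):
    I,D=cams.capture(n);c=(slice(150,310),slice(230,443)) if n=="scene" else (slice(170,290),slice(250,410))
    out.append(cv2.resize(I[c],(400,300),interpolation=cv2.INTER_CUBIC))
    for q in("knob_center","lever_axis","frame_tip"):
        for r in models.tip_of(q,n)[:2]:
            print(n,q,np.round(r["position"]),round(r["conf"],2),px2w(n,r["position"],dep(D,r["position"])).round(3))
cv2.imwrite("pics/c5.png",np.hstack(out))
E
```

```text
time_s: 9.55
position: [0.6499, -0.092, 0.1588]
tcp_rot: [[-0.907, -0.422, -0.006], [-0.422, 0.907, -0.003], [0.006, 0.0, -1.0]]
force: [-6.2, -4.6, 6.2]
opening: 0.292
grasp_force: 30.0
time_s: 10.22
position: [0.6517, -0.0912, 0.1588]
tcp_rot: [[-0.907, -0.421, -0.0], [-0.421, 0.907, -0.001], [0.001, -0.001, -1.0]]
force: [-2.3, -3.3, 5.4]
opening: 0.297
grasp_force: 30.0
[ 0.65170305 -0.09117173  0.1588191 ] [-2.33955122 -3.31946256  5.36066423] rel axis in jig [7.59695578e-05 2.53145420e-03]
scene knob_center [306. 240.] 0.6 [ 0.71  -0.14   0.244]
scene lever_axis [311. 283.] 0.96 [ 0.659 -0.096  0.046]
```

View pics/c5.png

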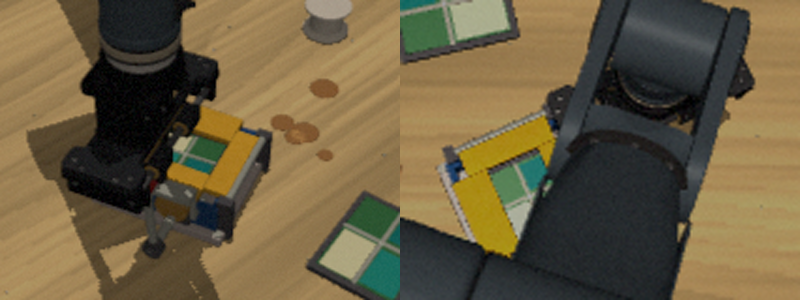

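Scene (left half): the lever runs from its axis (152,245) up into the gripper, and the frame is shut. I'll check from the wrist whether the knob slipped between the pads.

Run:
```python
from h import *
s=bot.read_state();I,D=cams.capture("wrist");c=cams.calibration("wrist");T=np.array(c["tool_from_camera"]);K=np.array(c["mtx"])
R=np.array(s["tcp_rot"]);p=np.array(s["position"]);H=cv2.cvtColor(I,cv2.COLOR_BGR2HSV)
m=((H[...,0]<6)|(H[...,0]>174))&(H[...,1]>120)&(H[...,2]>40)&(D>0)
v,u=np.nonzero(m);W=(np.c_[u,v,np.ones(len(u))]@np.linalg.inv(K).T*D[v,u][:,None]@T[:3,:3].T+T[:3,3])
print(len(W),u.min(),u.max(),v.min(),v.max(),"tool xyz",np.percentile(W,[2,50,98],0).round(4),s["time_s"])
a=cv2.resize(I,(400,300));I2,D2=cams.capture("scene")
b=cv2.resize(I2[210:300,270:390],(400,300),interpolation=cv2.INTER_CUBIC);cv2.imwrite("pics/c6.png",np.hstack([a,b]))
for n in ("scene",):
    cc=cams.calibration(n)
    for X in ([.653,-.0935,.042],[.653,-.0935,.152],[.653+.02*.907,-.0935+.02*.421,.15]):
        q=np.array(cc["mtx"])@(np.array(cc["R"])@X+np.array(cc["t"]));q=q[:2]/q[2];print(q.round(1),((q-[270,210])*400/120).round())
```

```text
2445 273 350 278 351 tool xyz [[-0.0061 -0.0121 -0.0042]
 [ 0.0134  0.0001  0.0001]
 [ 0.0164  0.0127  0.0097]] 10.6167
[310.  281.8] [133. 239.]
[308.1 245.6] [127. 119.]
[317.7 249.6] [159. 132.]
```

View pics/c6.png

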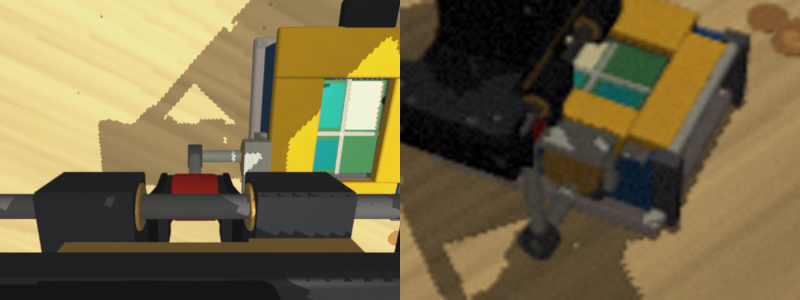

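Run:
```python
from h import *
from scipy.optimize import least_squares
s=bot.read_state();I,D=cams.capture("wrist");c=cams.calibration("wrist");T=np.array(c["tool_from_camera"]);K=np.array(c["mtx"])
H=cv2.cvtColor(I,cv2.COLOR_BGR2HSV);m=((H[...,0]<6)|(H[...,0]>174))&(H[...,1]>120)&(H[...,2]>40)&(D>0)
v,u=np.nonzero(m);W=(np.c_[u,v,np.ones(len(u))]@np.linalg.inv(K).T*D[v,u][:,None]@T[:3,:3].T+T[:3,3])
W=W[abs(W[:,1])<.011]
f=least_squares(lambda q:np.hypot(W[:,0]-q[0],W[:,2]-q[1])-.014,[0,.006],loss="soft_l1",f_scale=.001);print("knob centre tool x,z",f.x)
k=np.array(s["position"])+np.array(s["tcp_rot"])@[f.x[0],0,f.x[1]];print(k,s["force"],s["qvel"].max())
I,D=cams.capture("top")
print([(r["conf"],px2w("top",r["position"],dep(D,r["position"]))) for r in models.tip_of("frame_tip","top")])
```

```text
knob centre tool x,z [0.00214896 0.00794748]
[ 0.64978281 -0.09206095  0.15087735] [-3.62270857 -2.3919344   5.26752681] 0.04162664888144267
[]
```

```bash
python3 -m handwheel '[[0.001,0.0005,0.0005,0,0,0],[0.001,0.0005,0.0005,0,0,0],[0.001,0.0005,0.0005,0,0,0],[0.001,0.0005,0.0005,0,0,0],[0.001,0.0005,0.0005,0,0,0],[0.001,0.0005,0.0005,0,0,0],[0.001,0.0005,0.0005,0,0,0],[0.001,0.0005,0.0005,0,0,0]]' && python3 -c "
from rig import bot
print(bot.hand_in())"
```

```text
time_s: 11.53
position: [0.6521, -0.091, 0.1588]
tcp_rot: [[-0.907, -0.421, -0.002], [-0.421, 0.907, -0.001], [0.002, -0.001, -1.0]]
force: [-3.9, -3.6, 5.3]
opening: 0.296
grasp_force: 30.0
the job is handed in; nothing more can be done
None
```

The frame is shut over the panel and the fingers are holding the cam lever upright, within about 2 mm at the knob by my measurements; I handed the job in at 11.5 s, and no verdict came back.

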